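# Load the brushing cabinet, shut its guard and start it with the press-and-turn selector

## Robot

A 6-joint arm with a two-finger parallel gripper is mounted at the origin on the work surface. World frame = base frame: x ahead of the robot, y to its left, z up, the work surface at z = 0. Lengths are in mm, angles in degrees, forces in N, time in s.
With the tool pointing down it reaches from about 300 to 850 mm from the base axis. Payload 4.2 kg.
Tool frame: the origin (TCP) lies at the very end of the fingers, on their centre line; the grasp point (between the pads) lies 19 mm behind it (robot.pinch_z is the z of the grasp point in the tool frame, in mm); z points along the fingers, y is the direction in which the jaws open and shut (so a half turn about z gives the same grasp; the last joint's range is limited). The gripper opens to 91 mm and grips with 3 to 60 N. Pads are 32 mm wide; open, the fingers measure 118 mm over their backs; the gripper's body (76 mm by 178 mm) begins 60 mm behind the grasp point.
Start: joints at [70.76, 18.312, 89.639, -0, 72.044, -1.146], TCP at [178.584, 546.581, 213.976] pointing down, gripper open.
Joint ranges: [-177.97, 177.97], [-48.28, 115.42], [12.27, 149.76], [-77.06, 257.06], [2.81, 150.46], [-146.56, 146.56]. Speed limits (degrees/s): [147.25, 147.25, 180, 180, 180, 180].

## Interface

Orientations are given as [roll, pitch, yaw] about the fixed x, y, z axes, in that order (R = Rz(yaw) Ry(pitch) Rx(roll)).
In Python, from cell import status, vision, workorder, robot gives the robot as it stands.
- The arm moves only by the shell command python3 -m inch 'ROWS'. ROWS is JSON, one flat list of numbers, 7 for each row, row after row: the closure, from -1 (fully open) to 1 (shut), so that 0 is half open, then the shift along the tool's x, y, z in m, then the turn, a rotation vector about the tool's x, y, z in degrees. A call has 1 to 12 rows; each row shifts and turns the commanded pose from where the row before left it, along the tool's axes as they then stand; what a row does not reach is not made up. A row lasts 1/8 s, in which the tool goes at most 62.5 mm and 10.7 degrees, less where a joint would pass 70% of its speed; a pose out of reach is approached as far as the arm can. A call with a gripper value outside its range is refused whole. The fingers move at their own pace and stop on an object; the grip force is fixed at half the most. Time passes only in rows, so rows that do not move let the fingers close. It gives the time, the measured TCP pose, the force and the opening at its end, in the units of the state.
- status.get_state(): the state, without advancing time (a new reading comes with each control period).
- vision.capture(name): name is "scene" or "top" or "wrist"; returns the picture (480x640x3 uint8, red, green, blue); there is no depth.
- vision.get_calibration(name): a dict with "fx", "fy", "cx", "cy" (pixels), "dist_coeffs" ([k1, k2, p1, p2, k3] as OpenCV has them; the pictures are not rectified), "view" (4x4, takes a point from world to camera coordinates). Camera axes: x right, y down, z forward; pixel columns grow to the right and rows downward; lengths in mm; the calibration is good to about 2 mm. A picture is of the moment at which its call begins: read the wrist's pose just before it. get_calibration takes no time and is no camera call; for the wrist camera it gives the pose at the moment of the call.
- workorder.hand_in(): hands the job in, once; it reports no verdict.
Trained networks look in the newest picture that a camera, given by its name, has taken for a name from the list of things; names that differ only in an ending like _2 or _b are one class to them, and where a whole thing is asked for, a point or a joint stands for the part that bears it (a point fixed in the world has none). Each returns a list of dicts, best first, with "conf" (0 to 1); they miss things now and then, are a little off and sometimes report something else, mostly with a low value. They report only what shows in the picture. A call takes as long as a camera call. They do not tell look-alikes from the thing itself.
- vision.find_in(camera, target): "pixel" ([column, row] in pixels, amid what is visible of it).
- vision.regions_of(camera, target): "mask" (480x640 bool, what is visible of it) and "pixel" ([column, row] in pixels, amid what is visible of it).
- vision.landmark_of(camera, target): "pixel" ([column, row] in pixels: a listed point, or the origin of a listed thing).
The state is a dict: "time_s": time; "joints": joint angles; "dq": joint speeds; "tau": joint torques, N m; "eef_pos": TCP position; "orientation": TCP orientation; "force": force on the tool from outside, world axes, zero at the start; "moment": the same for the moment, N m; "gripper_width": opening from 0.0 (shut) to 1.0 (fully open).
Only numpy, scipy, OpenCV 4.12 (cv2) and the standard library are available. Lean on these libraries where they do the work, as an engineer would, in place of code of your own. Each camera call takes 0.05 s, during which the arm holds its last target. There are 200 camera calls.

## Task

Slide the clear guard of the brushing cabinet open, set the notched wooden block down (without dropping it) between the fences of the cradle, flat, notch upwards and notched end towards the brush wheel, and slide the guard fully shut again. Only then press the selector on the control box down against its spring, turn it clockwise, kept pressed, by the 60 degrees from the first mark to the second, and let it spring back up there. Leave the plain block, the spanner and the spare wheel where they are.

Things in the scene. Friction and masses are not known exactly. Their poses are not given: they have to be found in the camera images.
- cabinet: low grey brushing cabinet fixed to the bench, 190 (x) by 380 (y) by 72 high, with guide rails on its long sides up to 86. Origin: centre of its underside; y runs along it. The open-topped loading bay is its -y part (inside x -85 to 85, y -182 to 12, floor 20 above the bench); the brush drive fills the rest, with a dust port on the +y end. The 44 mm grey brush wheel stands at y -8 to 6 in the bay
- cradle (a point): centre of the cradle, on the bay floor (cabinet x 0, y -92, z 20); axes as the cabinet's. Four steel corner fences 15 high leave 52 across x and end fences leave 134 along y, for the block's 40 by 120 lying along y with its notched end at +y; between the corner fences, 76 mm in the middle is free for fingers. The seated block's top is 12 below the guard
- guard (a joint): sliding guard over the bay, a clear pane in an aluminium frame 164 by 200 by 7, top 80 above the bench: metres it is open, 0 shut, 0.165 fully open (towards the cabinet's +y, over the drive); friction about 2 N. Starts shut or up to 30 mm ajar
- guard_grip (a point): upright aluminium grip on the guard's middle: 12 thick along cabinet y, 70 long along cabinet x, standing 33 above the guard's top. This point is at its centre, 12 below its top, 101 above the bench; it moves with the guard. Axes as the cabinet's
- control: grey control box fixed to the bench, 110 by 110 by 50 high, selector in the middle of its top; origin: centre of its underside. Two raised white marks beside the selector: the first (stop) towards the box's -x, the second (run) 60 degrees clockwise from it seen from above
- selector_grip (a point): the selector's bar, black, 60 long by 12 thick, 26 high, standing on a black disc of diameter 68; at rest the disc's top is 69 and the bar's top 95 above the bench. This point is on the axis of turning, 12 below the bar's top; x runs along the bar, away from the white pointer line and nub at its -x end; z up. It moves with the selector
- selector_press (a joint): how far the selector is pressed down, metres: 0 up, 0.007 fully down. The spring takes about 4 N at the top and 8.5 N at the bottom. Inside, a latch blocks turning unless it is pressed at least 0.0055, and it springs back up only at either mark
- selector_turn (a joint): turn of the selector, rad, clockwise from above: 0 at the first mark (stop), 1.047 at the second (run), end stop at 1.10
- block: the workpiece: reddish wooden block 120 (x) by 40 (y) by 40 high, lying flat, with a step cut from the top of its +x end (36 long, 20 deep) and a dark ring on the top of its other end; about 0.15 kg. Origin: centre of the underside. Grip it across y at the middle, where it is full height
- notched_end (a point): middle of the notch's floor on the block: 42 along block x from its origin, 20 above its underside
- plain_block: bystander: plain wooden block of the same wood, 120 by 40 by 40, no notch; origin: centre of its underside
- spanner: bystander: steel spanner 170 long lying on the bench; origin: middle of its underside
- spare_wheel: bystander: spare grey wheel, diameter 60, 30 high with its hub, lying flat; origin: centre of its underside
Mind the look-alikes: they are no part of the job. There is more than one size of the control; the job needs the middle-sized.

How it is judged (in metres and radians):
On the way, in this order (a step that is already met when the one before it is completed fails the run):
1. the guard is slid open (at least 120 mm) (value of joint guard above 0.12 m), for 0.1 s.
2. the block is lowered, still in the fingers, between the cradle's fences to within 8 mm of its floor, notched end towards the wheel (x of block in the frame of cabinet between -0.009 and 0.009 m and y of block in the frame of cabinet between -0.103 and -0.081 m and y of notched_end in the frame of cabinet above -0.07 m and angle between block's own z axis and vertical below 0.15 rad and z of block in the frame of cabinet below 0.028 m and contact force between the fingers and block above 0.3 N), for 0.04 s.
3. the guard is shut again (within 8 mm) over the block lying in the cradle (x of block in the frame of cabinet between -0.009 and 0.009 m and y of block in the frame of cabinet between -0.103 and -0.081 m and y of notched_end in the frame of cabinet above -0.07 m and angle between block's own z axis and vertical below 0.15 rad and z of block in the frame of cabinet below 0.025 m and value of joint guard below 0.008 m), for 0.1 s.
4. the selector is pressed down (at least 5 mm) and turned part of the way while pressed (value of joint selector_press above 0.005 m and value of joint selector_turn above 0.3 rad and value of joint guard below 0.008 m), for 0.04 s.
At the end, for the whole second after the job is handed in: The block rests flat on the cradle floor between the fences (within 9 mm across and 11 mm along, height within 5 mm), notched end towards the wheel; the guard is shut to within 8 mm; the selector stands at the second mark (turned at least 0.93 rad) and has sprung up (pressed less than 2 mm) (all of step 3 and value of joint selector_turn above 0.93 rad and value of joint selector_press below 0.002 m and linear speed of block below 0.02 m/s); the robot touches nothing.
It fails at once if the selector is forced round without being pressed (value of joint selector_turn between 0.3 and 0.75 rad and value of joint selector_press below 0.003 m).
It fails at once if the selector is turned to run while the guard is open (value of joint selector_turn above 0.3 rad and value of joint guard above 0.012 m).
It fails at once if a bystander is moved more than 30 mm (distance of any of plain_block, spanner, spare_wheel from where it was at the start of the episode above 0.03 m).
It also fails if it takes over 72 s, if anything falls off the work surface, if the arm or the gripper's body presses on something with over 40 N, if the wrist force passes 120 N, or if a joint passes its speed limit or range.

## Working session

There is one attempt and no reset: what is moved stays moved. The work goes in short steps, Python scripts to look and compute and a shell command to move; the robot and the scene stay as the last step left them, time stands still between calls to the robot, and variables do not carry over. Pictures are saved under pics/ and viewed, about 8 in all and at most 12, crops included, and the job is handed in when it is done.

```bash
mkdir -p pics
cat > h.py <<'E'
import numpy as np, cv2, json
from cell import status, vision, workorder, robot
from scipy.spatial.transform import Rotation as R
def cap(cam,fn=None):
    im=vision.capture(cam)
    if fn: cv2.imwrite('pics/'+fn,cv2.cvtColor(im,cv2.COLOR_RGB2BGR))
    return im
def ray(cam,px,z):
    c=vision.get_calibration(cam);K=np.array([[c['fx'],0,c['cx']],[0,c['fy'],c['cy']],[0,0,1.]])
    V=np.array(c['view']);p=cv2.undistortPoints(np.array([[px]],float),K,np.array(c['dist_coeffs'],float))[0,0]
    o=-V[:3,:3].T@V[:3,3];d=V[:3,:3].T@np.array([p[0],p[1],1]);return o+d*(z-o[2])/d[2]
def proj(cam,P):
    c=vision.get_calibration(cam);K=np.array([[c['fx'],0,c['cx']],[0,c['fy'],c['cy']],[0,0,1.]]);V=np.array(c['view'])
    return cv2.projectPoints(np.array(P,float).reshape(-1,3),cv2.Rodrigues(V[:3,:3])[0],V[:3,3],K,np.array(c['dist_coeffs'],float))[0][:,0]
E
python3 - <<'E'
from h import *
a=cap('scene','s1.png');b=cap('top','t1.png')
print(status.get_state())
zs={'cabinet':0,'cradle':20,'guard_grip':101,'control':0,'selector_grip':83,'block':0,'notched_end':20,'plain_block':0,'spanner':0,'spare_wheel':0}
for cam in('top','scene'):
  for t,z in zs.items():
    print(cam,t,[(np.round(d['pixel']).tolist(),round(d['conf'],2),np.round(ray(cam,d['pixel'],z)[:2]).tolist()) for d in vision.landmark_of(cam,t)])
E
```

```text
{'time_s': 0.1, 'joints': array([ 7.07604822e+01,  1.83460495e+01,  8.96976668e+01, -2.31144395e-04,
        7.20439180e+01, -1.14538332e+00]), 'dq': array([-0.02680351, -0.12773412, -0.19007553, -0.0240595 , -0.03274799,
        0.00188514]), 'tau': array([ 2.03420495e-04, -4.13329983e+01, -2.32507843e+01,  7.28329760e-02,
        4.22331796e-02, -3.62315916e-05]), 'eef_pos': array([178.43357946, 546.15134316, 213.23554088]), 'orientation': array([-1.79912379e+02, -1.53202253e-03,  1.61905936e+02]), 'force': array([-0.01031092, -0.16442878, -0.18052491]), 'moment': array([-0.02909076,  0.01668048, -0.01733697]), 'gripper_width': 1.0021883344809084}
top cabinet [([200.0, 246.0], 0.87, [575.0, 156.0])]
top cradle []
top guard_grip [([221.0, 237.0], 0.87, [571.0, 78.0])]
top control [([415.0, 325.0], 0.91, [329.0, -383.0]), ([401.0, 265.0], 0.86, [485.0, -366.0]), ([477.0, 231.0], 0.76, [561.0, -576.0])]
top selector_grip [([490.0, 219.0], 0.68, [569.0, -583.0]), ([400.0, 259.0], 0.64, [486.0, -349.0]), ([419.0, 322.0], 0.55, [333.0, -378.0])]
top block [([322.0, 208.0], 0.79, [653.0, 
[... 473 characters left out ...]
uard_grip [([381.0, 187.0], 0.88, [579.0, 77.0])]
scene control [([210.0, 300.0], 0.76, [338.0, -378.0]), ([235.0, 420.0], 0.67, [555.0, -581.0]), ([266.0, 320.0], 0.63, [489.0, -353.0]), ([370.0, 209.0], 0.18, [561.0, 70.0])]
scene selector_grip [([265.0, 307.0], 0.97, [494.0, -350.0]), ([227.0, 410.0], 0.87, [550.0, -578.0]), ([203.0, 289.0], 0.75, [346.0, -384.0])]
scene block [([359.0, 290.0], 0.87, [648.0, -170.0])]
scene notched_end [([378.0, 295.0], 0.96, [696.0, -168.0])]
scene plain_block [([290.0, 260.0], 0.75, [451.0, -182.0])]
scene spanner [([329.0, 157.0], 0.58, [367.0, 184.0]), ([351.0, 353.0], 0.42, [705.0, -324.0])]
scene spare_wheel [([350.0, 354.0], 0.72, [702.0, -327.0])]
```

View pics/t1.png

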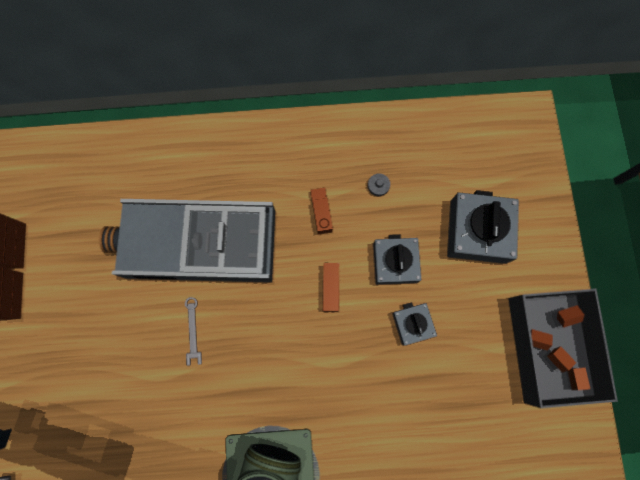

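View pics/s1.png

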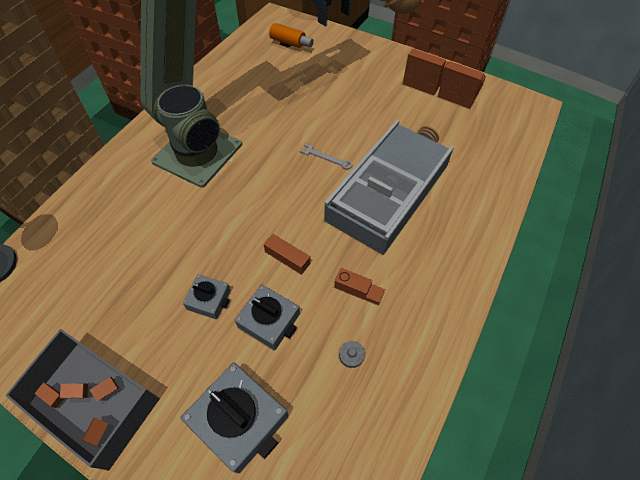

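Top view: controls at (415,325) small, (399,260) middle and (485,228) large, so the middle-sized one is (399,260). Two blocks lie on the bench: the one at (322,210) has a ring and step, so it is the workpiece, and (331,288) is plain. The bin pieces at (560,350) are distractors. The cabinet is at (195,240) with its dust port at the left (+y world).

```bash
cat >> h.py <<'E'
def wrap(a): return (a+180)%360-180
def to(p,yaw):
    "delta to target TCP p (mm), tool down with yaw: shift in present tool axes (m), shift in axes after the turn, turn about tool z (deg)"
    s=status.get_state();r,pi,y=s['orientation'];Rt=R.from_euler('xyz',[r,pi,y],degrees=True)
    Rg=R.from_euler('xyz',[180,0,yaw],degrees=True);d=(np.array(p)-s['eef_pos'])/1000
    print('tcp',np.round(s['eef_pos'],1),'rpy',np.round([r,pi,y],2),'w',round(s['gripper_width']*91,1),'F',np.round(s['force'],1),'t',round(s['time_s'],1))
    print(' shift now-axes',np.round(Rt.inv().apply(d),4),'after-turn',np.round(Rg.inv().apply(d),4),'turn',np.round((Rt.inv()*Rg).as_rotvec(degrees=True),2))
E
python3 - <<'E'
from h import *
b=cv2.imread('pics/t1.png')[165:350,300:530];cv2.imwrite('pics/c1.png',cv2.resize(b,None,fx=3.4,fy=3.2,interpolation=cv2.INTER_CUBIC))
for p in [(125,201),(273,204),(115,275),(272,281)]: print(ray('top',p,86))
s=status.get_state();c=vision.get_calibration('wrist');V=np.array(c['view'])
T=np.eye(4);T[:3,:3]=R.from_euler('xyz',s['orientation'],degrees=True).as_matrix();T[:3,3]=s['eef_pos']
print(np.round(np.linalg.inv(V@T),3),c['fx'])
to([560,75,300],180)
E
```

```text
[684.28410009 318.72372605  86.        ]
[648.25339065 -49.65193396  86.        ]
[499.3525765  340.78936482  86.        ]
[456.75689579 -36.97433312  86.        ]
[[ 1.00000e-03 -9.55000e-01 -2.95000e-01  8.36070e+01]
 [ 1.00000e+00  1.00000e-03  1.00000e-03 -1.67900e+00]
 [-1.00000e-03 -2.95000e-01  9.55000e-01 -1.69744e+02]
 [ 0.00000e+00  0.00000e+00  0.00000e+00  1.00000e+00]] 364.77490400060776
tcp [178.6 546.6 214. ] rpy [179.99  -0.   161.9 ] w 90.8 F [-0.3  0.7 -0.1] t 1.1
 shift now-axes [-0.509  -0.3298 -0.0861] after-turn [-0.3814 -0.4716 -0.086 ] turn [ 1.00e-02  0.00e+00 -1.81e+01]
```

View pics/c1.png

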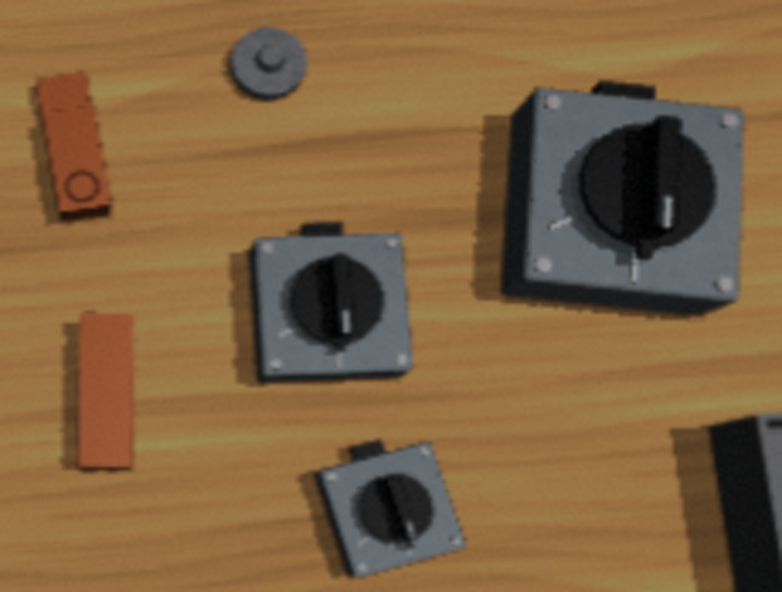

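Crop check: the middle control's pointer faces world -x with the second mark clockwise (image left). The block has its notch at the +x end and ring at -x. Both choices are confirmed, so I move over the cabinet.

```bash
python3 -m inch '[-1,-0.046,-0.03,-0.008,0,0,0, -1,-0.046,-0.03,-0.008,0,0,0, -1,-0.046,-0.03,-0.008,0,0,0, -1,-0.046,-0.03,-0.008,0,0,0, -1,-0.046,-0.03,-0.008,0,0,0, -1,-0.046,-0.03,-0.008,0,0,0, -1,-0.046,-0.03,-0.008,0,0,0, -1,-0.046,-0.03,-0.008,0,0,0, -1,-0.046,-0.03,-0.008,0,0,0, -1,-0.046,-0.03,-0.008,0,0,0, -1,-0.046,-0.03,-0.006,0,0,-6, -1,0,0,0,0,0,-6]'
python3 -m inch '[-1,0,0,0,0,0,0,-1,0,0,0,0,0,0]'
python3 - <<'E'
from h import *
cap('wrist','w1.png')
for t,z in {'cabinet':0,'cradle':20,'guard_grip':101}.items():
    print(t,[(np.round(d['pixel']).tolist(),round(d['conf'],2),np.round(ray('wrist',d['pixel'],z)[:2],1).tolist()) for d in vision.landmark_of('wrist',t)])
to([571,78,200],174)
E
```

```text
time_s: 2.6
eef_pos: [559.2, 72.7, 299.8]
orientation: [-180.0, 0.1, 173.8]
force: [-0.8, -0.3, 0.1]
gripper_width: 1.0
time_s: 2.85
eef_pos: [556.7, 76.1, 300.0]
orientation: [180.0, -0.0, 173.9]
force: [-1.2, -0.2, -0.4]
gripper_width: 0.999
cabinet [([374.0, 201.0], 0.63, [579.7, 150.0])]
cradle []
guard_grip [([320.0, 219.0], 0.62, [570.2, 78.3])]
tcp [556.8  76.3 300.1] rpy [1.7999e+02 1.0000e-02 1.7394e+02] w 91.0 F [ 0.4 -0.4 -0.1] t 3.0
 shift now-axes [-0.014   0.0032  0.1001] after-turn [-0.014   0.0032  0.1001] turn [ 0.01  0.01 -0.06]
```

View pics/w1.png

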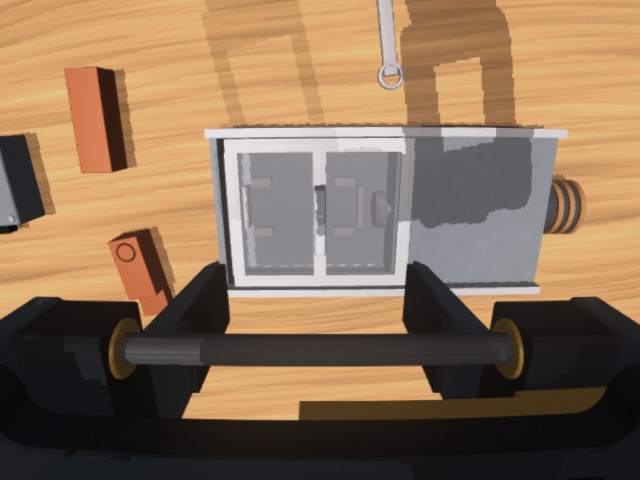

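The wrist picture shows the cabinet with rail corners near (206,133), (567,133), (222,293) and (540,289). The guard frame's left edge is at about (226,215) and the grip is at (320,210). The cradle is visible with its fences, and the wheel is at (382,208).

Run:
```python
from h import *
P=[ray('wrist',p,86) for p in [(206,133),(567,133),(222,293),(540,289)]]
for p in P: print(np.round(p,1))
for a,b in((0,1),(2,3)):
    d=P[b]-P[a];print('len',np.linalg.norm(d),'yaw',np.degrees(np.arctan2(-d[0],d[1])))
C=np.mean(P,0);print('C',C)
yaw=-6
th=np.radians(yaw);Rz=np.array([[np.cos(th),-np.sin(th)],[np.sin(th),np.cos(th)]])
for n,px,z in [('grip top L',(320,187),113),('gripmid',(320,210),101),('frameL',(226,215),80),('frameR',(408,215),80),('fence',(255,182),35),('fence2',(345,182),35),('fence3',(262,231),35),('fence4',(345,232),35)]:
    print(n,Rz.T@(ray('wrist',px,z)[:2]-C[:2]))
im=cap('wrist')
for t in('guard','guard_grip'):
  for d in vision.regions_of('wrist',t)[:1]:
    r=cv2.minAreaRect(np.argwhere(d['mask'])[:,::-1].astype(np.float32));print(t,d['conf'],r)
cv2.imwrite('pics/w1b.png',cv2.resize(cv2.cvtColor(im,4)[110:310,190:590],None,fx=2,fy=2,interpolation=cv2.INTER_CUBIC))
```

```text
[470.9 -28.9  86. ]
[507.4 346.6  86. ]
[650.5 -44.6  86. ]
[686.5 330.1  86. ]
len 377.2408471594009 yaw -5.545467048155728
len 376.4477278390941 yaw -5.494847887735278
C [578.8111993  150.77711065  86.        ]
grip top L [-36.96561932 -73.38431345]
gripmid [-10.87420346 -73.14956302]
frameL [  -0.38590533 -176.66937224]
frameR [-0.33176797 24.45309102]
fence [ -29.76310188 -150.24985088]
fence2 [-29.65091991 -42.47700973]
fence3 [  31.49443865 -144.42038841]
fence4 [ 32.83549629 -41.04333753]
guard 0.59 ((319.57965087890625, 211.43792724609375), (147.8047332763672, 190.21795654296875), 89.45948028564453)
guard_grip 0.58 ((319.5, 211.5), (149.0, 191.0), 90.0)
```

View pics/w1b.png

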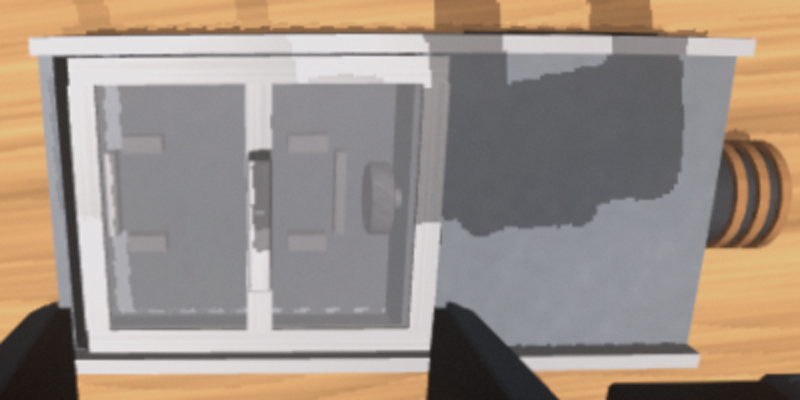

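```bash
python3 -m inch '[-1,-0.015,0.001,0.05,0,0,-0.6, -1,0,0,0.05,0,0,0, -1,0,0,0.05,0,0,0, -1,0,0,0.04,0,0,0, -1,0,0,0.023,0,0,0, -1,0,0,0,0,0,0]'
python3 -m inch '[0.5,0,0,0,0,0,0, 1,0,0,0,0,0,0, 1,0,0,0,0,0,0, 1,0,0,0,0,0,0, 1,0,0,0,0,0,0]'
python3 -c "
from h import *
to([571.9,76.8,86],174.5)"
```

```text
time_s: 3.95
eef_pos: [570.8, 75.1, 85.2]
orientation: [-180.0, -0.2, 174.5]
force: [0.3, -0.0, -0.1]
gripper_width: 0.998
time_s: 4.58
eef_pos: [572.1, 75.1, 87.1]
orientation: [180.0, 0.0, 174.5]
force: [-0.1, 0.6, 0.2]
gripper_width: 0.483
tcp [572.1  75.1  87.1] rpy [1.7999e+02 2.0000e-02 1.7451e+02] w 43.9 F [-0.1  0.6  0.2] t 4.6
 shift now-axes [0.0004 0.0016 0.0011] after-turn [0.0004 0.0016 0.0011] turn [0.01 0.02 0.01]
```

```bash
python3 -m inch '[1,0,0,0,0,0,0, 1,0,0,0,0,0,0, 1,0,0,0,0,0,0, 1,0,0,0,0,0,0]'
python3 -m inch '[1,0,0.01,0,0,0,0, 1,0,0.02,0,0,0,0, 1,0,0.02,0,0,0,0, 1,0,0.02,0,0,0,0, 1,0,0.02,0,0,0,0, 1,0,0.02,0,0,0,0, 1,0,0.02,0,0,0,0, 1,0,0.015,0,0,0,0, 1,0,0.005,0,0,0,0, 1,0,0,0,0,0,0]'
python3 -c "
from h import *
to([571.9,76.8,86],174.5)"
```

```text
time_s: 5.08
eef_pos: [572.1, 75.6, 86.9]
orientation: [179.9, -0.0, 174.4]
force: [-0.1, 2.3, -0.6]
gripper_width: 0.131
time_s: 6.32
eef_pos: [587.0, 224.9, 86.9]
orientation: [180.0, 0.1, 174.5]
force: [4.7, -0.1, -3.5]
gripper_width: 0.134
tcp [587.  224.9  86.9] rpy [1.7997e+02 6.0000e-02 1.7451e+02] w 12.2 F [ 4.7 -0.1 -3.5] t 6.3
 shift now-axes [ 0.0008 -0.1489  0.0008] after-turn [ 0.0008 -0.1489  0.0009] turn [0.03 0.06 0.01]
```

```bash
python3 -m inch '[-1,0,0,0,0,0,0, -1,0,0,0,0,0,0, -1,0,0,0,0,0,0, -1,0,0,-0.03,0,0,0, -1,0,0,-0.06,0,0,0, -1,0,0,-0.06,0,0,0, -1,0,0,-0.06,0,0,0, -1,0,0,0,0,0,0]'
python3 -m inch '[-1,-0.011,-0.049,0,0,0,0, -1,-0.011,-0.049,0,0,0,0, -1,-0.011,-0.049,0,0,0,0, -1,-0.011,-0.049,0,0,0,0, -1,-0.011,-0.049,0,0,0,0, -1,-0.011,-0.049,0,0,0,0, -1,-0.011,-0.049,0,0,0,0, -1,-0.011,-0.049,0,0,0,0, -1,0,0,0,0,0,10.6, -1,0,0,0,0,0,10.6, -1,0,0,0,0,0,10.6, -1,0,0,0,0,0,10.6]'
python3 -m inch '[-1,0,0,0,0,0,10.6, -1,0,0,0,0,0,10.6, -1,0,0,0,0,0,10.6, -1,0,0,0,0,0,10.6, -1,0,0,0,0,0,10.6, -1,0,0,0,0,0,10.6, -1,0,0,0,0,0,10.6, -1,0,0,0,0,0,10.6, -1,0,0,0,0,0,10.6, -1,0,0,0,0,0,10.6, -1,0,0,0,0,0,10.6, -1,0,0,0,0,0,8]'
python3 -m inch '[-1,0,0,0,0,0,0,-1,0,0,0,0,0,0]'
python3 - <<'E'
from h import *
cap('wrist','w2.png')
for t,z in {'block':0,'notched_end':20,'plain_block':0}.items():
    print(t,[(np.round(d['pixel']).tolist(),round(d['conf'],2),np.round(ray('wrist',d['pixel'],z)[:2],1).tolist()) for d in vision.landmark_of('wrist',t)])
for d in vision.regions_of('wrist','block'): print(d['conf'],cv2.minAreaRect(np.argwhere(d['mask'])[:,::-1].astype(np.float32)))
to([651,-170,200],0)
E
```

```text
time_s: 7.32
eef_pos: [588.3, 225.2, 303.3]
orientation: [179.7, 0.6, 174.5]
force: [-0.7, 0.0, -1.2]
gripper_width: 0.975
time_s: 8.82
eef_pos: [635.8, -174.0, 295.2]
orientation: [-179.9, -0.2, 131.8]
force: [0.2, 0.7, -0.4]
gripper_width: 1.002
time_s: 10.32
eef_pos: [635.8, -173.9, 295.2]
orientation: [-179.9, 0.2, 7.2]
force: [-0.0, 0.8, -0.3]
gripper_width: 1.0
time_s: 10.58
eef_pos: [636.2, -174.0, 296.1]
orientation: [-180.0, 0.1, 7.6]
force: [-0.1, 0.9, -0.3]
gripper_width: 1.001
block [([313.0, 183.0], 0.97, [645.7, -170.4])]
notched_end [([316.0, 150.0], 0.61, [688.1, -168.7])]
plain_block [([301.0, 323.0], 0.7, [441.5, -180.4])]
0.74 ((313.0622863769531, 186.28524780273438), (33.699302673339844, 101.04669189453125), 2.935673475265503)
tcp [ 636.5 -174.2  296.8] rpy [-179.99    0.      7.54] w 91.0 F [-0.3  0.4  0. ] t 10.8
 shift now-axes [ 0.0149 -0.0022  0.0968] after-turn [ 0.0145 -0.0042  0.0968] turn [-0.01  0.    7.54]
```

View pics/w2.png

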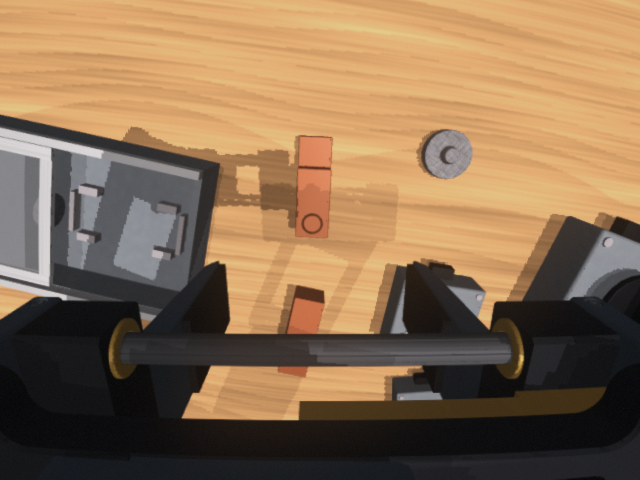

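The block's ring end is at (312,225), its step line runs (299,168)–(330,168) and its notch end is at y≈136. The open bay with the cradle fences is at left.

Run:
```python
from h import *
r=lambda p,z:ray('wrist',p,z)[:2]
A=[r(p,40) for p in [(299,168),(330,168),(296,237),(329,238)]]+[r(p,20) for p in [(300,136),(332,136)]]
for a in A: print(np.round(a,1))
f=(A[4]+A[5])/2;s=(A[0]+A[1])/2;b=(A[2]+A[3])/2
print('lens',np.linalg.norm(s-b),np.linalg.norm(f-b),'yaw',np.degrees(np.arctan2(*(f-b)[::-1])),np.degrees(np.arctan2(*(s-b)[::-1])),'centre',(f+b)/2)
F=[r(p,35) for p in [(90,189),(88,236),(168,207),(163,252),(73,210),(182,235)]]
for a in F: print('fence',np.round(a,1))
print('cradle', np.mean(F[:4],0),(F[4]+F[5])/2)
```

```text
[ 667.2 -151.8]
[ 672.  -187.5]
[ 583.4 -158.2]
[ 587.5 -198.5]
[ 702.5 -147.8]
[ 707.6 -185.5]
lens 84.64101257947381 120.19621145532568 yaw 5.575914483756177 5.894778918908593 centre [ 645.24125591 -172.50489182]
fence [609.4 100.1]
fence [547.8 105.7]
fence [599.2   1.9]
fence [539.4   7.6]
fence [579.7 123.7]
fence [565.4 -16.3]
cradle [573.9224461   53.82990466] [572.5877242   53.68767649]
```

```bash
python3 -m inch '[-1,0.009,-0.0005,0.05,0,0,1.8, -1,0,0,0.06,0,0,0, -1,0,0,0.06,0,0,0, -1,0,0,0.06,0,0,0, -1,0,0,0.03,0,0,0, -1,0,0,0.02,0,0,0, -1,0,0,0.006,0,0,0, -1,0,0,0,0,0,0]'
python3 -m inch '[1,0,0,0,0,0,0, 1,0,0,0,0,0,0, 1,0,0,0,0,0,0, 1,0,0,0,0,0,0, 1,0,0,0,0,0,0, 1,0,0,0,0,0,0]'
python3 -c "
from h import *
to([645.2,-172.5,10],5.7)"
```

```text
time_s: 11.82
eef_pos: [645.6, -172.5, 11.2]
orientation: [180.0, -0.0, 5.7]
force: [-0.3, 0.5, 0.1]
gripper_width: 1.0
time_s: 12.58
eef_pos: [645.3, -172.1, 11.0]
orientation: [-180.0, 0.0, 5.7]
force: [-0.2, 1.2, 0.2]
gripper_width: 0.437
tcp [ 645.3 -172.1   11. ] rpy [-1.7996e+02  1.0000e-02  5.7000e+00] w 39.7 F [-0.2  1.2  0.2] t 12.6
 shift now-axes [-0.0001  0.0004  0.001 ] after-turn [-0.0001  0.0004  0.001 ] turn [-0.04  0.01 -0.  ]
```

```bash
python3 -m inch '[1,0,0,0,0,0,0, 1,0,0,-0.02,0,0,0, 1,0,0,-0.05,0,0,0, 1,0,0,-0.06,0,0,0, 1,0,0,-0.06,0,0,0, 1,0,0,-0.06,0,0,0, 1,-0.01,-0.047,0,0,0,0, 1,-0.01,-0.047,0,0,0,0, 1,-0.01,-0.047,0,0,0,0, 1,-0.01,-0.047,0,0,0,0, 1,-0.01,-0.047,0,0,0,0, 1,0,0,0,0,0,-8.8]'
python3 -m inch '[1,0,0,0,0,0,-10, 1,0,0,0,0,0,-10, 1,0,0,0,0,0,-10, 1,0,0,0,0,0,-10, 1,0,0,0,0,0,-10, 1,0,0,0,0,0,-10, 1,0,0,0,0,0,-10, 1,0,0,0,0,0,0, 1,0,0,0,0,0,0]'
python3 - <<'E'
from h import *
im=cap('wrist','w3.png')
for t,z in {'cabinet':0,'cradle':20,'block':250,'notched_end':270}.items():
    print(t,[(np.round(d['pixel']).tolist(),round(d['conf'],2),np.round(ray('wrist',d['pixel'],z)[:2],1).tolist()) for d in vision.landmark_of('wrist',t)])
to([570.5,58,70],84.5)
E
```

```text
time_s: 14.08
eef_pos: [571.0, 59.1, 260.8]
orientation: [-180.0, 0.0, 15.0]
force: [-0.2, -0.6, -1.8]
gripper_width: 0.438
time_s: 15.2
eef_pos: [572.2, 56.2, 260.7]
orientation: [-180.0, 0.0, 84.4]
force: [-0.2, -0.5, -2.2]
gripper_width: 0.436
cabinet [([316.0, 112.0], 0.77, [582.3, 150.3])]
cradle []
block [([313.0, 286.0], 0.88, [570.8, 53.9])]
notched_end [([316.0, 219.0], 0.95, [576.2, 96.7]), ([313.0, 13.0], 0.44, [583.4, 180.9])]
tcp [572.3  56.4 260.9] rpy [180.    -0.    84.47] w 40.0 F [-0.2  0.7 -1.1] t 15.4
 shift now-axes [ 0.0015 -0.0019  0.1909] after-turn [ 0.0015 -0.0019  0.1909] turn [ 0.   -0.   -0.03]
```

View pics/w3.png

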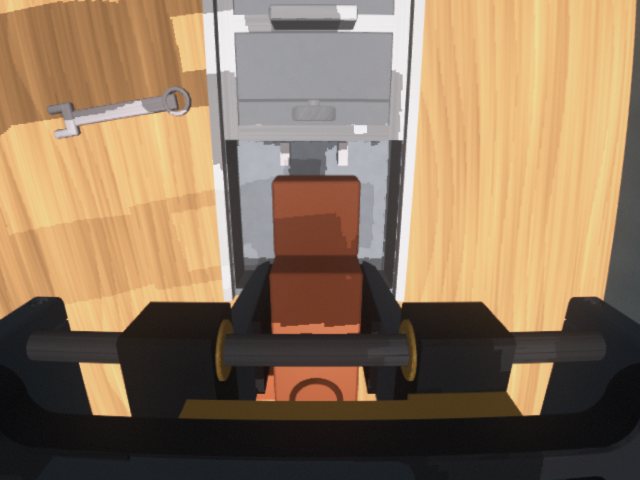

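The block is held notch towards the wheel. Rails run (205,5)–(228,298) on the left and (422,5)–(400,298) on the right. The +y corner fences are at (284,155) and (342,155), and the guard bottom edge is at row ~138.

Run:
```python
from h import *
r=lambda p,z:ray('wrist',p,z)[:2]
# sharper: intensity profile for rails' outer edges
g=cv2.cvtColor(cv2.imread('pics/w3.png'),cv2.COLOR_BGR2HSV)[:,:,1].astype(float)
for row in (60,120,180,240):
    l=g[row-1:row+2].mean(0);d=np.diff(l)
    a=190+np.argmin(d[190:245]);b=385+np.argmax(d[385:440])
    A,B=r((a+.5,row),86),r((b+.5,row),86);print(row,a,b,np.round(A,1),np.round(B,1),np.linalg.norm(A-B),'mid',np.round((A+B)/2,1))
L,Rr=r((228,298),86),r((401,298),86);print('ends',L,Rr)
for p in [(284,142),(342,142),(284,165),(342,165)]: print('fence',r(p,35))
print('wheel z',r((314,107),64))
# held block: faces: edge at step and far end top corners
for p,z in [((273,180),270),((359,179),270),((271,258),290),((361,257),290)]: print('blk',np.round(r(p,z),1))
```

```text
60 205 421 [489.2 201.9] [678.1 183.8] 189.80709724083465 mid [583.7 192.8]
120 209 417 [484.3 150.9] [673.1 132.8] 189.63214445369175 mid [578.7 141.9]
180 213 413 [478.7  96.3] [668.1  78.1] 190.19389552263408 mid [573.4  87.2]
240 218 408 [473.2  36.6] [661.9  18.4] 189.53009763837983 mid [567.6  27.5]
ends [471.94383663 -27.64841936] [652.8776197  -45.02487459]
fence [545.24373688 122.46599816]
fence [606.28288062 116.60421211]
fence [542.38875774  98.46608636]
fence [604.43735273  92.50831569]
wheel z [580.22457349 153.43998502]
blk [559.2 116. ]
blk [597.  112.8]
blk [556.8  86.9]
blk [593.8  83.8]
```

```bash
python3 -m inch '[1,0.0026,-0.002,0.04,0,0,0, 1,0,0,0.05,0,0,0, 1,0,0,0.05,0,0,0, 1,0,0,0.03,0,0,0, 1,0,0,0.02,0,0,0, 1,0,0,0.01,0,0,0, 1,0,0,0,0,0,0]'
python3 - <<'E'
from h import *
to([570.6,59.2,31],84.45)
cap('wrist','w4.png')
E
```

```text
time_s: 16.32
eef_pos: [570.5, 59.2, 60.7]
orientation: [-180.0, 0.0, 84.5]
force: [-0.2, -0.3, -0.8]
gripper_width: 0.439
tcp [570.5  59.2  60.7] rpy [-179.96    0.     84.49] w 39.9 F [-0.2 -0.3 -0.8] t 16.3
 shift now-axes [0.     0.0001 0.0297] after-turn [0.     0.0001 0.0297] turn [-0.04  0.    0.04]
```

View pics/w4.png

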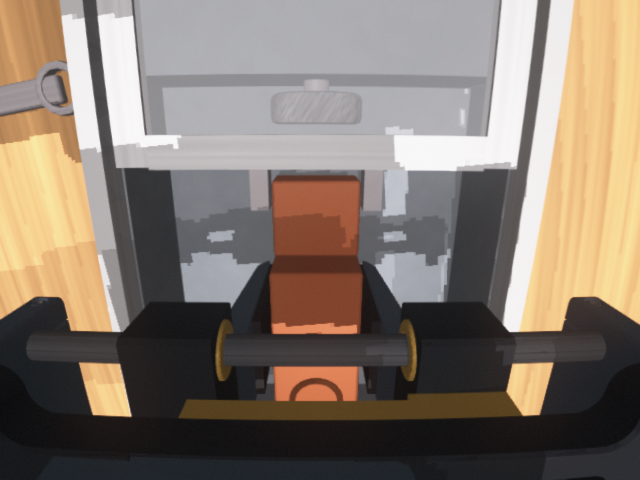

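The block sits midway between the corner fences (inner edges at columns 268 and 365, block 273–359). I lower it.

```bash
python3 -m inch '[1,0,0,0.01,0,0,0, 1,0,0,0.01,0,0,0, 1,0,0,0.005,0,0,0, 1,0,0,0.003,0,0,0, 1,0,0,0.001,0,0,0, 1,0,0,0,0,0,0, 1,0,0,0,0,0,0]'
python3 -c "
from h import *
to([570.6,59.2,31],84.45)"
```

```text
time_s: 17.25
eef_pos: [570.7, 59.2, 32.2]
orientation: [180.0, -0.0, 84.5]
force: [0.4, -0.3, -1.3]
gripper_width: 0.438
tcp [570.7  59.2  32.2] rpy [ 1.7997e+02 -1.0000e-02  8.4510e+01] w 39.9 F [ 0.4 -0.3 -1.3] t 17.2
 shift now-axes [-0.     -0.0001  0.0012] after-turn [-0.     -0.0001  0.0012] turn [ 0.03 -0.01  0.06]
```

Now 1.5 mm more, then open partly (to about 64 mm, clear of the bay walls) and lift.

```bash
python3 -m inch '[1,0,0,0.001,0,0,0, 1,0,0,0.0005,0,0,0, 1,0,0,0,0,0,0]'
python3 -m inch '[-0.1,0,0,0,0,0,0, -0.3,0,0,0,0,0,0, -0.4,0,0,0,0,0,0, -0.4,0,0,-0.01,0,0,0, -0.4,0,0,-0.04,0,0,0, -0.4,0,0,-0.06,0,0,0, -0.4,0,0,-0.06,0,0,0, -0.4,0,0,-0.06,0,0,0, -0.4,0,0,0,0,0,0]'
python3 - <<'E'
from h import *
cap('wrist','w5.png')
for t,z in {'block':20,'notched_end':40}.items():
    print(t,[(np.round(d['pixel']).tolist(),round(d['conf'],2),np.round(ray('wrist',d['pixel'],z)[:2],1).tolist()) for d in vision.landmark_of('wrist',t)])
to([570.6,59.2,200],84.45)
E
```

```text
time_s: 17.62
eef_pos: [570.7, 59.2, 31.0]
orientation: [180.0, -0.0, 84.5]
force: [-0.1, -0.2, 3.3]
gripper_width: 0.438
time_s: 18.75
eef_pos: [573.1, 59.4, 267.0]
orientation: [179.3, -0.1, 84.5]
force: [0.8, -0.1, -0.1]
gripper_width: 0.701
block [([308.0, 199.0], 0.67, [562.5, 58.5])]
notched_end [([310.0, 164.0], 0.88, [567.8, 100.5])]
tcp [569.7  59.1 259.7] rpy [-1.799e+02  1.000e-02  8.451e+01] w 63.7 F [-0.  -0.6 -0.1] t 18.9
 shift now-axes [0.0002 0.001  0.0597] after-turn [0.0002 0.0009 0.0597] turn [-0.1   0.01  0.06]
```

View pics/w5.png

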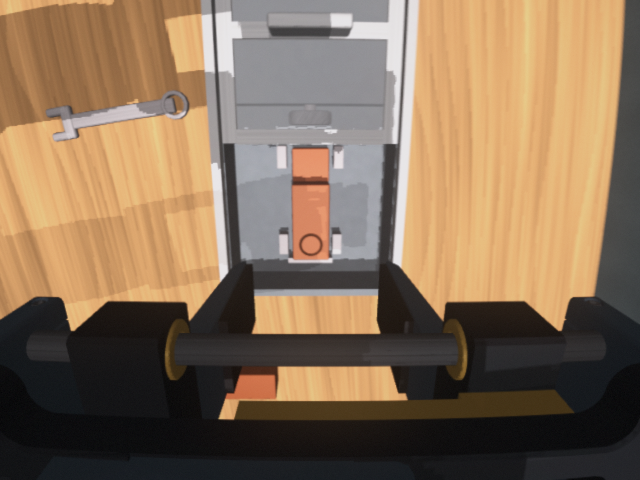

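The block lies between all fences, ring end at (311,245) and notch end at (310,150) towards the wheel. Next I regrip the guard.

```bash
python3 -m inch '[-0.4,0.0415,0,0,0,0,0, -0.4,0.0415,0,0,0,0,0, -0.4,0.0415,0,0,0,0,0, -0.4,0.042,0.0015,0,0,0,0, -0.4,0,0,0,0,0,-10, -0.4,0,0,0,0,0,-10, -0.4,0,0,0,0,0,-10, -0.4,0,0,0,0,0,-10, -0.4,0,0,0,0,0,-10, -0.4,0,0,0,0,0,-10, -0.4,0,0,0,0,0,-10, -0.4,0,0,0,0,0,-10]'
python3 -m inch '[-0.4,0,0,0,0,0,-10, -0.4,0,0,0,0,0,0, -0.4,0,0,0,0,0,0]'
python3 - <<'E'
from h import *
cap('wrist')
print([(d['conf'],ray('wrist',d['pixel'],101)) for d in vision.landmark_of('wrist','guard_grip')])
to([587,224.9,87],174.45)
E
```

```text
time_s: 20.4
eef_pos: [587.0, 224.4, 257.9]
orientation: [-179.8, -0.2, 164.8]
force: [0.2, 0.4, 0.2]
gripper_width: 0.703
time_s: 20.78
eef_pos: [587.5, 224.6, 259.2]
orientation: [-179.9, -0.1, 174.4]
force: [0.2, 0.4, -0.4]
gripper_width: 0.696
[(0.61, array([586.68908029, 225.37075717, 101.        ]))]
tcp [587.8 224.7 259.9] rpy [-1.7998e+02 -6.0000e-02  1.7442e+02] w 63.8 F [0.9 0.4 0.5] t 20.9
 shift now-axes [0.0006 0.0002 0.1729] after-turn [8.000e-04 1.000e-04 1.729e-01] turn [-0.02 -0.06 -0.03]
```

```bash
python3 -m inch '[-0.4,0.0005,0,0.05,0,0,0, -0.4,0,0,0.06,0,0,0, -0.4,0,0,0.04,0,0,0, -0.4,0,0,0.02,0,0,0, -0.4,0,0,0.003,0,0,0, 1,0,0,0,0,0,0, 1,0,0,0,0,0,0, 1,0,0,0,0,0,0, 1,0,0,0,0,0,0, 1,0,0,0,0,0,0, 1,0,0,0,0,0,0, 1,0,0,0,0,0,0]'
python3 -m inch '[1,0,-0.01,0,0,0,0, 1,0,-0.02,0,0,0,0, 1,0,-0.02,0,0,0,0, 1,0,-0.02,0,0,0,0, 1,0,-0.02,0,0,0,0, 1,0,-0.02,0,0,0,0, 1,0,-0.02,0,0,0,0, 1,0,-0.015,0,0,0,0, 1,0,-0.006,0,0,0,0, 1,0,0,0,0,0,0]'
python3 -c "
from h import *
to([571.1,66.4,87],174.45)"
```

```text
time_s: 22.38
eef_pos: [587.5, 224.9, 87.6]
orientation: [180.0, -0.0, 174.5]
force: [-0.4, 1.7, 1.3]
gripper_width: 0.128
time_s: 23.62
eef_pos: [572.4, 73.1, 87.5]
orientation: [-179.9, -0.1, 174.5]
force: [-4.7, -0.8, 5.9]
gripper_width: 0.129
tcp [572.4  73.1  87.5] rpy [-1.7989e+02 -6.0000e-02  1.7451e+02] w 11.7 F [-4.7 -0.8  5.9] t 23.6
 shift now-axes [ 0.0006 -0.0068  0.0006] after-turn [ 0.0006 -0.0068  0.0005] turn [-0.11 -0.06  0.06]
```

```bash
python3 -m inch '[1,0,-0.003,0,0,0,0, 1,0,-0.003,0,0,0,0, 1,0,0,0,0,0,0]'
python3 -m inch '[1,0,-0.002,0,0,0,0, 1,0,0,0,0,0,0]'
python3 -m inch '[1,0,-0.002,0,0,0,0, 1,0,0,0,0,0,0]'
```

```text
time_s: 24.0
eef_pos: [571.9, 68.4, 87.5]
orientation: [-180.0, -0.1, 174.5]
force: [-4.3, 0.7, 5.7]
gripper_width: 0.129
time_s: 24.25
eef_pos: [571.7, 66.6, 87.5]
orientation: [-180.0, -0.1, 174.5]
force: [-4.5, 2.4, 5.7]
gripper_width: 0.133
time_s: 24.5
eef_pos: [571.6, 64.7, 87.6]
orientation: [-180.0, -0.1, 174.5]
force: [-4.4, 1.7, 6.5]
gripper_width: 0.13
```

```bash
python3 -m inch '[1,0,-0.002,0,0,0,0, 1,0,0,0,0,0,0]'
python3 -m inch '[1,0,-0.002,0,0,0,0, 1,0,0,0,0,0,0]'
python3 -m inch '[1,0,-0.002,0,0,0,0, 1,0,0,0,0,0,0]'
```

```text
time_s: 24.75
eef_pos: [571.4, 62.6, 87.6]
orientation: [-180.0, -0.1, 174.5]
force: [-4.2, 1.1, 5.6]
gripper_width: 0.13
time_s: 25.0
eef_pos: [571.2, 60.7, 87.6]
orientation: [-180.0, -0.1, 174.5]
force: [-3.8, 2.2, 6.0]
gripper_width: 0.131
time_s: 25.25
eef_pos: [571.2, 60.6, 87.5]
orientation: [179.8, -0.1, 174.5]
force: [-3.5, 8.8, 4.4]
gripper_width: 0.131
```

The guard hit its stop at y=60.6 (force rising), so it is shut. I release and go over the middle-sized control.

```bash
python3 -m inch '[-1,0,0,0,0,0,0, -1,0,0,0,0,0,0, -1,0,0,0,0,0,0, -1,0,0,-0.03,0,0,0, -1,0,0,-0.06,0,0,0, -1,0,0,-0.06,0,0,0, -1,0,0,-0.06,0,0,0, -1,0,0,0,0,0,0]'
python3 -m inch '[-1,0.006,-0.052,0,0,0,0, -1,0.006,-0.052,0,0,0,0, -1,0.006,-0.052,0,0,0,0, -1,0.006,-0.052,0,0,0,0, -1,0.006,-0.052,0,0,0,0, -1,0.006,-0.052,0,0,0,0, -1,0.006,-0.052,0,0,0,0, -1,0.006,-0.052,0,0,0,0, -1,0,0,0,0,0,0, -1,0,0,0,0,0,0]'
python3 - <<'E'
from h import *
im=cap('wrist','w6.png')
for t,z in {'control':0,'selector_grip':83}.items():
    print(t,[(np.round(d['pixel']).tolist(),round(d['conf'],2),np.round(ray('wrist',d['pixel'],z)[:2],1).tolist()) for d in vision.landmark_of('wrist',t)])
to([490,-351,130],174.45)
cv2.imwrite('pics/w6z.png',cv2.resize(cv2.cvtColor(im,4)[80:380,120:520],None,fx=2,fy=2,interpolation=cv2.INTER_CUBIC))
E
```

```text
time_s: 26.25
eef_pos: [574.0, 58.4, 303.1]
orientation: [179.9, 0.7, 174.5]
force: [-0.8, 0.0, -1.4]
gripper_width: 0.974
time_s: 27.5
eef_pos: [483.5, -350.6, 296.1]
orientation: [179.9, -0.1, 174.5]
force: [-0.3, 0.1, 0.4]
gripper_width: 1.002
control [([317.0, 194.0], 0.93, [489.3, -350.1]), ([278.0, 66.0], 0.61, [331.0, -382.0]), ([159.0, 261.0], 0.61, [561.5, -576.5])]
selector_grip [([273.0, 59.0], 0.87, [336.4, -378.9]), ([318.0, 216.0], 0.83, [497.2, -349.1]), ([115.0, 302.0], 0.76, [579.3, -601.4])]
tcp [ 484.1 -349.8  297.2] rpy [ 1.7997e+02 -2.0000e-02  1.7460e+02] w 91.4 F [-0.   0.9  0.1] t 27.6
 shift now-axes [-0.006  -0.0008  0.1672] after-turn [-0.006  -0.0007  0.1672] turn [ 0.03 -0.02  0.15]
```

View pics/w6z.png

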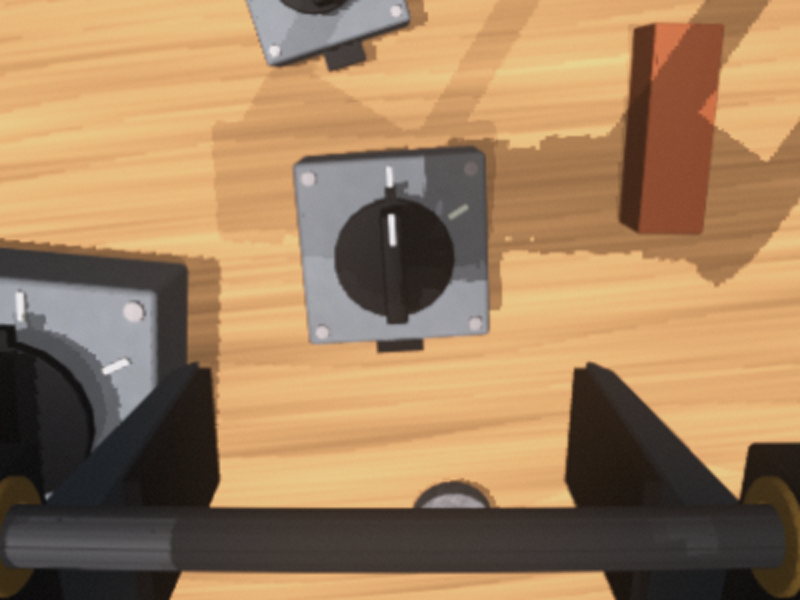

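The middle control at crop (394,257), i.e. picture (317,208), has its bar running from (391,207) to (397,322) in the crop. The pointer is at the first mark, with the second mark at crop (458,211).

Run:
```python
from h import *
r=lambda p,z:ray('wrist',(p[0]/2+120,p[1]/2+80),z)[:2]
a,b=r((391,207),95),r((397,322),95);d=b-a
print('bar',a,b,np.linalg.norm(d),'mid',(a+b)/2,'yaw',np.degrees(np.arctan2(d[1],d[0])))
print('disc',r((394,257),69), [r(p,69) for p in((335,257),(453,257))])
c=[r(p,50) for p in [(294,163),(485,148),(490,333),(312,343)]];print('box',np.mean(c,0),np.round(c,1))
e=c[3]-c[0]+c[2]-c[1];print('box yaw',np.degrees(np.arctan2(e[1],e[0])))
print('marks', r((389,178),52),r((458,211),52))
```

```text
bar [ 460.11911399 -348.87150026] [ 522.10070619 -351.44067427] 62.034816244387194 mid [ 491.10991009 -350.15608726] yaw -2.3735855038789393
disc [ 492.39962892 -350.1852036 ] [array([ 489.30873466, -383.01124457]), array([ 495.46518451, -317.34464339])]
box [ 492.65654316 -349.37282668] [[ 437.2 -401.8]
 [ 439.  -293.8]
 [ 549.1 -297. ]
 [ 545.4 -405. ]]
box yaw -1.6974457302041865
marks [ 450.4984759  -349.06552115] [ 472.85629843 -311.49602604]
```

```bash
python3 -m inch '[-1,-0.0074,0.0005,0.05,0,0,-3.4, -1,0,0,0.06,0,0,0, -1,0,0,0.06,0,0,0, -1,0,0,0.03,0,0,0, -1,0,0,0.015,0,0,0, -1,0,0,0.007,0,0,0, 1,0,0,0,0,0,0, 1,0,0,0,0,0,0, 1,0,0,0,0,0,0, 1,0,0,0,0,0,0]'
python3 -m inch '[1,0,0,0,0,0,0, 1,0,0,0,0,0,0, 1,0,0,0,0,0,0, 1,0,0,0,0,0,0, 1,0,0,0,0,0,0, 1,0,0,0,0,0,0]'
python3 -c "
from h import *
to([491.5,-350,75],178)"
```

```text
time_s: 28.9
eef_pos: [491.5, -351.3, 76.0]
orientation: [-180.0, 0.0, 177.9]
force: [-0.3, -0.6, -0.1]
gripper_width: 0.596
time_s: 29.65
eef_pos: [491.3, -350.2, 75.4]
orientation: [179.9, -0.0, 177.9]
force: [0.7, 3.9, 1.1]
gripper_width: 0.134
tcp [ 491.3 -350.2   75.4] rpy [ 1.7991e+02 -1.0000e-02  1.7789e+02] w 12.2 F [0.7 3.9 1.1] t 29.6
 shift now-axes [-0.0002  0.0003  0.0004] after-turn [-0.0002  0.0003  0.0004] turn [ 0.09 -0.01 -0.11]
```

Gripped; shift laterally a hair (+0.7 mm) and press 7 mm.

```bash
python3 -m inch '[1,0,0.0005,0.003,0,0,0, 1,0,0,0.003,0,0,0, 1,0,0,0.0015,0,0,0, 1,0,0,0,0,0,0, 1,0,0,0,0,0,0]'; python3 -c "
from h import *
to([491.5,-350,68],178)"
```

```text
time_s: 30.28
eef_pos: [491.3, -350.3, 68.6]
orientation: [180.0, 0.0, 177.9]
force: [-1.0, 5.3, 8.4]
gripper_width: 0.129
tcp [ 491.3 -350.3   68.6] rpy [1.7997e+02 1.0000e-02 1.7790e+02] w 11.8 F [-1.   5.3  8.4] t 30.3
 shift now-axes [-0.0002  0.0003  0.0006] after-turn [-0.0002  0.0003  0.0006] turn [ 0.03  0.01 -0.1 ]
```

```bash
python3 -m inch '[1,0,0.0007,0.0007,0,0,0, 1,0,0,0,0,0,4, 1,0,0,0,0,0,8, 1,0,0,0,0,0,8, 1,0,0,0,0,0,0]'; python3 -c "
from h import *
s=status.get_state();print(s['moment'])
to([491.5,-350,68],118)"
```

```text
time_s: 30.9
eef_pos: [491.4, -349.9, 68.3]
orientation: [180.0, 0.0, 157.9]
force: [-1.6, 4.5, 9.0]
gripper_width: 0.127
[ 0.93084521  0.3747651  -0.05988219]
tcp [ 491.4 -349.9   68.3] rpy [1.8000e+02 3.0000e-02 1.5786e+02] w 11.6 F [-1.6  4.5  9. ] t 30.9
 shift now-axes [-0.0002 -0.      0.0003] after-turn [-0.0001  0.0001  0.0003] turn [1.000e-02 3.000e-02 3.986e+01]
```

```bash
python3 -m inch '[1,0,0,0,0,0,8, 1,0,0,0,0,0,8, 1,0,0,0,0,0,8, 1,0,0,0,0,0,8, 1,0,0,0,0,0,6, 1,0,0,0,0,0,2.3, 1,0,0,0,0,0,0, 1,0,0,0,0,0,0]'; python3 -c "
from h import *
s=status.get_state();print(s['moment'])
to([491.5,-350,68],118)"
```

```text
time_s: 31.9
eef_pos: [491.8, -349.4, 68.3]
orientation: [179.9, -0.0, 117.6]
force: [0.4, 5.6, 8.9]
gripper_width: 0.128
[ 1.11952912  0.16063622 -0.06689058]
tcp [ 491.8 -349.4   68.3] rpy [ 1.7992e+02 -1.0000e-02  1.1758e+02] w 11.6 F [0.4 5.6 8.9] t 31.9
 shift now-axes [-0.0004 -0.0005  0.0003] after-turn [-0.0004 -0.0005  0.0003] turn [ 0.08 -0.01 -0.42]
```

```bash
python3 -m inch '[1,0,0,-0.003,0,0,0, 1,0,0,-0.004,0,0,0, 1,0,0,0,0,0,0]'; python3 -m inch '[-1,0,0,0,0,0,0, -1,0,0,0,0,0,0, -1,0,0,0,0,0,0, -1,0,0,0,0,0,0, -1,0,0,-0.03,0,0,0, -1,0,0,-0.06,0,0,0, -1,0,0,-0.06,0,0,0, -1,0,0,-0.06,0,0,0, -1,0,0,0,0,0,0, -1,0,0,0,0,0,0]'
python3 - <<'E'
from h import *
im=cap('wrist');t=cap('top');to([491.5,-350,300],118)
A=cv2.resize(im[60:360,120:520],(400,300));B=cv2.resize(t[180:300,100:260],(400,300),interpolation=cv2.INTER_CUBIC)
cv2.imwrite('pics/f.png',cv2.cvtColor(np.hstack([A,B]),4))
E
```

```text
time_s: 32.28
eef_pos: [491.7, -349.3, 74.6]
orientation: [179.9, -0.0, 117.6]
force: [1.2, 5.5, 3.6]
gripper_width: 0.129
time_s: 33.52
eef_pos: [490.9, -349.7, 283.5]
orientation: [-180.0, -0.1, 117.6]
force: [-0.7, 0.2, -0.1]
gripper_width: 1.001
tcp [ 490.6 -349.4  282.1] rpy [-179.9    -0.21  117.6 ] w 91.0 F [-0.3  0.3 -0.1] t 33.6
 shift now-axes [-0.0009  0.0005 -0.0179] after-turn [-0.0009  0.0006 -0.0179] turn [-0.1  -0.21 -0.4 ]
```

View pics/f.png

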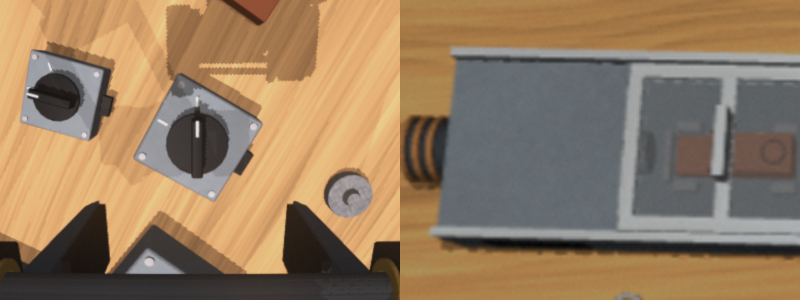

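Left: the pointer lines up with the second mark at (197,100). Right: the guard is shut, with the block in the cradle and its notch towards the wheel. The upward force followed the selector all the way up (3.6 N at z 74.6), so it sprang back. I hand in.

```bash
python3 -c "
from h import *
print(workorder.hand_in())"
```

```text
the job is handed in; nothing more can be done
None
```

I did every step of the job in order and handed it in at about 34 s of the 72 s allowed; the hand-in gives no verdict.

- **Guard:** I slid it open to about 0.16 m. After placing the block I slid it shut against its stop, where the force rose to 8.8 N.
- **Block:** I lowered it, still gripped, until it touched the cradle floor (3.3 N), then released it. The pictures show it between all the fences, notched end towards the wheel, with the guard shut over it.
- **Selector (middle-sized control):** I pressed it 7 mm, at about 8.5–9 N, and turned it 60° clockwise while pressed. I then let it rise. The last picture shows the pointer on the second mark.
- **At hand-in:** the gripper was open, about 200 mm above the selector and touching nothing. I kept clear of the plain block, spanner and spare wheel, but did not measure their final positions.

**Not confirmed or disagreeing:**
- The selector springing back up rests on force only. It still pushed up with 3.6 N with about 0.8 mm of lift left, just before release.
- A sideways force of about 5 N stayed on the gripper while it held the selector.
- Just after placing, the network put the block 8 mm off in x. That picture was taken while the wrist was still settling, and it shows the block centred between the fences.
- I first judged the guard about 10 mm ajar, but the stop showed it was nearer 15 mm.

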